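# Clamp the sign board on the table easel

## Task

Clamp the sign board on the table easel so that it cannot shift while it is painted: loosen the bar knob of the easel's top clamp before moving it, slide the clamp down the mast until its lip sits snug on the board's top edge, and tighten the knob again. The board stays seated on its ledge; leave the ledge's own knob and the things around the easel as they are.

Things in the scene. Friction and masses are not known exactly. Their poses are not given: they have to be found in the camera images.
- top_knob (a joint): Turn of the top clamp's knob, rad: 0 = fully tight (end stop), 1.4 = fully loose (end stop). Loosens counterclockwise seen from in front (positive about knob_grip's z), tightens clockwise. Below 0.3 the clamp is locked on the mast (some 20 N to drag it); from 0.9 it is free. Takes 0.05 to 0.25 N m, stays where it is left, keeps its height as it turns. It starts tight (0 to 0.2).
- knob_grip (a point): Grip point of the top clamp's black bar knob: the bar is 62 mm long, 16 mm wide, 24 mm tall. The point lies on the knob's axis, 28 mm out from the clamp's front face; the bar spans 12 to 36 mm out from that face, on a round neck. x lies along the bar, z is the axis, pointing out of the easel's face (32 degrees from vertical); the frame turns with the knob.
- top_clamp (a joint): Travel of the top clamp along the mast, m, growing up the slope, between stops at -0.12 and 0.06. With the knob loose it slides with about 1 to 6 N and stays where it is left.
- clamp_lip (a point): Top clamp: beech block 70 wide, 72 long (up slope), its face 22 mm out from the mast's, with a 120 mm crosspiece at its low end. The point: middle of the crosspiece's lower face, which comes to bear on the board's top edge; a lip in front overhangs the board's face by 13 mm, 4 mm clear of it. x up the slope along the mast, y across, z out of the face. Knob axis 46 mm up the slope (+x) from here.
- easel: Beech table easel, 420 mm deep, 300 mm wide, 300 mm high, fixed on the table. Origin under the centre of its base; -x is its front (low side), z up. Its one mast, 50 mm wide, 470 mm long, rises towards +x, 32 degrees above the table. The clamp rides high on the mast; below it the board stands on a ledge 320 mm wide.
- ledge_seat (a point): Middle of the ledge's upper face, on the mast's face where the board's lower edge stands. x points up the slope along the mast, y across, z out of the easel's face.
- board: Loose plywood sign board 240 mm wide, 160 mm high, 10 mm thick, about 250 g, painted white with a green band, leaning on the mast with its lower edge on the ledge. Origin at the centre of its rear face. Its own axes are those of the easel when the board lies as it should (z then vertical); the board's plane slopes 32 degrees in them.
- board_face (a point): Centre of the board's painted face; x points up the slope in the board's plane, y across, z out of the face.
- board_top (a point): Middle of the board's top edge (mid-thickness, 80 mm up the slope from the board's centre); axes as board_face.
- ledge_knob (a joint): Turn of the ledge's own knob, of the same kind as the top one, low on the mast below the ledge; 0 = tight, as it starts. Leave it alone.
- brush: Paint brush 171 mm long, 10 mm thick, lying along the ledge in front of the board. Origin on its axis, 85 mm from the handle's end. Leave it.
- paint_bottle: Ochre paint bottle, 68 mm across, 200 mm tall, white cap, standing behind the easel. Origin under its centre. Leave it.
- white_bottle: White bottle, 56 mm across, 150 mm tall, in front of the easel. Origin under its centre. Leave it.
- tape_roll: Roll of tape lying flat in front of the easel, 110 mm across, 30 mm high. Origin under its centre. Leave it.
- cup: White plastic cup, 80 mm across, 100 mm tall, behind the easel. Origin under its centre. Leave it.
- jar: Amber jar with a metal lid, 76 mm across, 85 mm tall. Origin under its centre. Leave it.
- cutout: Green painted wooden cut-out with rounded ends, 250 by 90 mm, 35 mm thick, lying on the table. Origin under its centre. Leave it.

How it is judged:
By the outcome, as a careful person would: the job done as asked, in the order asked, and still so for the second after the job is handed in, with the robot touching nothing.
It also fails if it takes over 48 s, if anything falls off the work surface, if the arm or the gripper's body presses on something with over 40 N, if the wrist force passes 120 N, or if a joint passes its speed limit or range.

## Robot

A 6-joint arm with a two-finger parallel gripper is mounted at the origin on the work surface. World frame = base frame: x ahead of the robot, y to its left, z up, the work surface at z = 0. Lengths are in m, angles in rad, forces in N, time in s.
With the tool pointing down it reaches from about 0.3 to 0.775 m from the base axis. Payload 14.6 kg.
Tool frame: the origin (TCP) lies on the centre line of the jaws, within the pads' length; the fingertips stand 19 mm ahead of it and the grasp point (between the pads) is the TCP; z points along the fingers, y is the direction in which the jaws open and shut (so a half turn about z gives the same grasp; the last joint's range is limited). The gripper opens to 94 mm and grips with 3 to 60 N. Pads are 16 mm wide; open, the fingers measure 119 mm over their backs; the gripper's body (75 mm by 177 mm) begins 78 mm behind the grasp point.
Start: joints at [-1.21, 0.3, 1.521, -0, 1.321, -0.067], TCP at [0.228, -0.5, 0.224] pointing down, gripper open.
Joint ranges: [-3.03, 3.03], [-0.79, 2.21], [0.23, 2.52], [-1.04, 4.18], [0, 3.07], [-2.55, 2.55]. Speed limits (rad/s): [2.22, 2.22, 2.57, 3.14, 3.14, 3.14].

## Interface

Orientations are given as [roll, pitch, yaw] about the fixed x, y, z axes, in that order (R = Rz(yaw) Ry(pitch) Rx(roll)).
In Python, from station import ctrl gives the robot as it stands. The module is installed in compiled form; this text tells all that it offers.
- The arm moves only by the shell command python3 -m creep 'ROWS' [FORCE]. ROWS is a JSON object of lists of equal length, an entry for each row: "translation": the shift along the world's x, y, z in mm, a list of three; "yaw": the turn about the world's z in rad; "gripper": the closure in counts, from 0 (fully open) to 255 (shut). A call has 1 to 5 rows; each row is the pose to reach, as a shift and turn from the pose measured when the call began; what a row does not reach only later rows make up. A row lasts 1/12 s, in which the tool goes at most 41.7 mm and 7.16 degrees, less where a joint would pass 70% of its speed; a pose out of reach is approached as far as the arm can. A call with a gripper value outside its range is refused whole. The fingers move at their own pace and stop on an object; FORCE is the grip in N (left out, the last holds). Time passes only in rows, so rows that repeat a pose let the fingers close. It gives the time, the measured TCP pose, the force and the opening at its end, in the units of the state.
- ctrl.get_obs(): the state, without advancing time (a new reading comes with each control period).
- ctrl.camera(name): name is "scene" or "top" or "wrist"; returns a dict with "pixels" (420x560x3 uint8, red, green, blue), "depth" (420x560 float32, m along the optical axis (not along the pixel's ray), 0 where there is no reading), "fx", "fy", "cx", "cy" (pixels), "R" (3x3) and "t" (3): a world point X has camera coordinates R X + t; the wrist camera has in their place "tool_from_camera" (4x4, takes a point from camera to tool coordinates, whose origin is the TCP and whose axes are the flange's). Camera axes: x right, y down, z forward; pixel columns grow to the right and rows downward; lengths in m; the calibration is good to about 2 mm. A picture is of the moment at which its call begins: read the wrist's pose just before it.
- ctrl.hand_in(): hands the job in, once; it reports no verdict.
The state is a dict: "time_s": time; "qpos": joint angles; "joint_vel": joint speeds; "tau": joint torques, N m; "ee_pos": TCP position; "eef_rot": TCP orientation; "force": force on the tool from outside, world axes, zero at the start; "moment": the same for the moment, N m; "grip_width": finger opening in m.
Only numpy, scipy, OpenCV 4.12 (cv2) and the standard library are available. Lean on these libraries where they do the work, as an engineer would, in place of code of your own. Each camera call takes 0.05 s, during which the arm holds its last target. There are 200 camera calls.

## Working session

There is one attempt and no reset: what is moved stays moved. The work goes in short steps, Python scripts to look and compute and a shell command to move; the robot and the scene stay as the last step left them, time stands still between calls to the robot, and variables do not carry over. Pictures are saved under pics/ and viewed, about 8 in all and at most 12, crops included, and the job is handed in when it is done.

```bash
mkdir -p pics; python3 - <<'E'
from station import ctrl
import cv2,numpy as np
o=ctrl.get_obs();print(o)
for n in ["scene","top"]:
    c=ctrl.camera(n);cv2.imwrite(f"pics/{n}0.png",c["pixels"][:,:,::-1]);np.savez(f"{n}0.npz",**c)
    print(n,c["fx"],c["cx"],c["cy"],c["R"],c["t"])
E
```

```text
{'time_s': 0.0, 'qpos': array([-1.20959922e+00,  3.00455180e-01,  1.52153712e+00, -3.46501573e-05,
        1.32071017e+00, -6.66031575e-02]), 'joint_vel': array([-0.00139512, -0.00036902, -0.00114503,  0.0004947 , -0.00177976,
       -0.00213603]), 'tau': array([-1.49367293e-03, -5.31812990e+01, -3.52732301e+01,  7.07569672e-02,
        2.44608679e-02, -8.87944020e-05]), 'ee_pos': array([ 0.22808643, -0.50022722,  0.22391365]), 'eef_rot': array([-3.14048307e+00, -4.03739769e-05,  4.27808835e-01]), 'force': array([-0.08538095, -0.41331701, -0.12894388]), 'moment': array([-0.02990576, -0.00698302,  0.03719917]), 'grip_width': 0.09450525091480964}
scene 500.45796965111555 272.5843900934134 202.9526468315907 [[ 0.52307259  0.8522412   0.00894408]
 [ 0.45389727 -0.26967167 -0.84926701]
 [-0.72136837  0.44828799 -0.52788782]] [-0.26936133 -0.10412934  1.84903114]
top 503.12508071889357 290.94469278160767 203.11041977767263 [[-3.60823265e-05 -9.99996877e-01 -2.49876824e-03]
 [-9.93347960e-01  3.23578689e-04 -1.15150885e-01]
 [ 1.15151334e-01  2.47799142e-03 -9.93344870e-01]] [-0.00156702  0.56293618  1.40450529]
```

View pics/scene0.png

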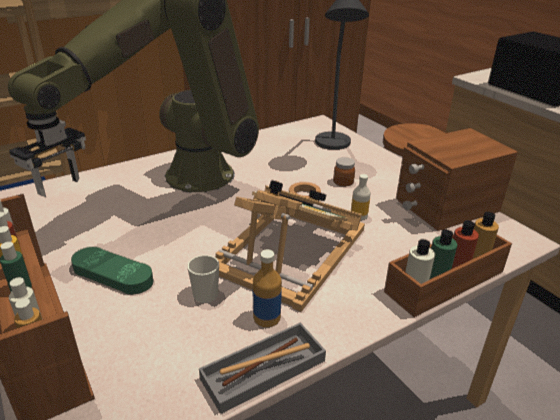

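View pics/top0.png

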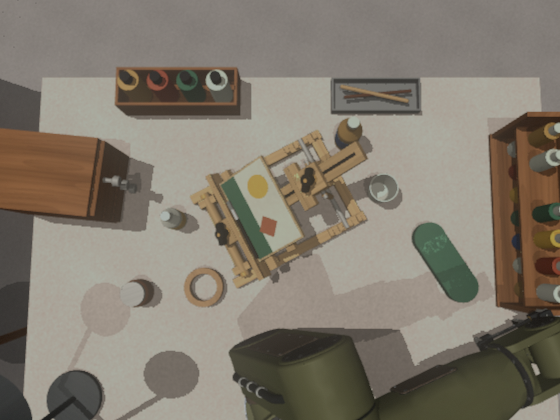

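The scene view shows the easel at about (290,245) with its mast rising away from the robot. In the top view the board is at (262,208), the clamp and its black knob at (306,180), and the ledge knob at (222,233). Next I'll measure the frame and the knob from the top depth image.

```bash
cat > h.py <<'E'
import numpy as np,cv2
def world(c):
    v,u=np.mgrid[0:420,0:560];d=c["depth"].astype(float)
    P=np.stack([(u-c["cx"])/c["fx"]*d,(v-c["cy"])/c["fy"]*d,d],-1)
    W=(P-c["t"])@c["R"]; W[d<=0]=np.nan; return W
E
python3 - <<'E'
from h import *
c=dict(np.load("top0.npz"));W=world(c);px=c["pixels"].astype(int)
cv2.imwrite("pics/topcrop.png",cv2.resize(c["pixels"][125:285,180:380,::-1],None,fx=4,fy=4,interpolation=cv2.INTER_CUBIC)[:600])
# board plane: white area
m=np.zeros((420,560),np.uint8);cv2.fillPoly(m,[np.array([[262,162],[298,222],[272,245],[236,185]])],1)
P=W[(m>0)&np.isfinite(W[...,2])];P=P[(P[:,2]>0)&(P[:,2]<.3)]
for _ in range(3):
    A=np.c_[P[:,:2],np.ones(len(P))];s=np.linalg.lstsq(A,P[:,2],rcond=None)[0];r=A@s-P[:,2];print(s,r.std(),len(P));P=P[abs(r)<.004]
g=s[:2];print("slope deg",np.degrees(np.arctan(np.hypot(*g))),"yaw",np.arctan2(g[1],g[0]))
# black
b=((px.max(-1)<60)).astype(np.uint8);b[:125]=0;b[275:]=0;b[:,:180]=0;b[:,380:]=0
n,l,st,ce=cv2.connectedComponentsWithStats(b)
for i in range(1,n):
    if st[i,4]>25:
        Q=W[l==i];Q=Q[np.isfinite(Q[:,0])];print(ce[i],st[i],np.median(Q,0),Q.min(0),Q.max(0))
E
```

```text
[ 0.28287678 -0.50619789  0.02550196] 0.009427393216224109 2458
[ 0.28779371 -0.52572629  0.02423636] 0.0019753197691715703 1960
[ 0.28871365 -0.52864105  0.02395362] 0.0019142569798303811 1931
slope deg 31.062357880505363 yaw -1.0709191102012627
[338.72093023 162.86046512] [324 154  31  19  43] [ 0.63382844 -0.11600001  0.2624311 ] [ 0.6156614  -0.15169227  0.23926362] [ 0.65168614 -0.0834949   0.28909471]
[308.29824561 181.        ] [302 168  12  24 114] [ 0.58682335 -0.04531559  0.26824656] [ 0.56532271 -0.05545663  0.24926328] [ 0.61998719 -0.0288098   0.28340764]
[223.3   232.625] [219 223   9  21  80] [0.47583344 0.17943697 0.10426085] [0.44696278 0.17238506 0.0881215 ] [0.50072746 0.19125544 0.11768122]
```

View pics/topcrop.png

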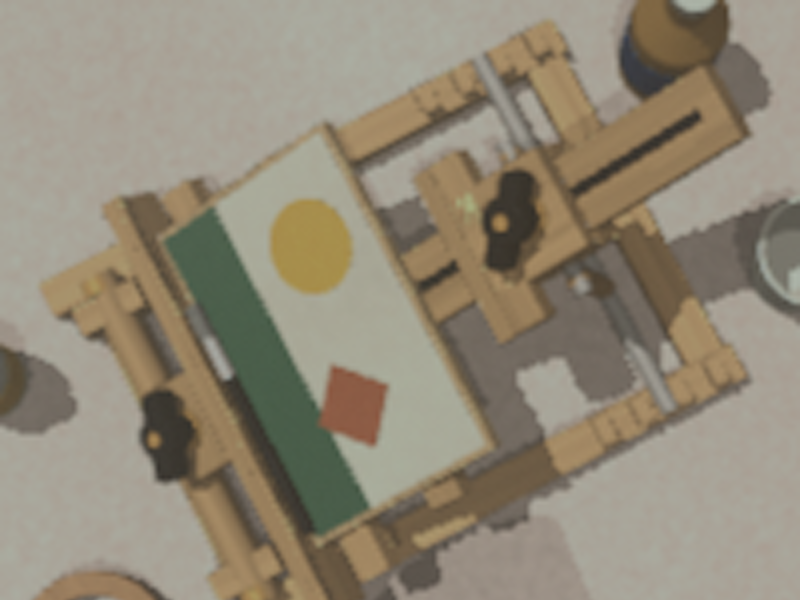

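The crop shows the board's top edge from (325,125) to (490,450). The clamp's crosspiece runs from (420,170) to (545,335), with a gap of about 30 mm up the slope between them. The black knob bar is at (510,222), at a yaw of about -0.39, and the easel's yaw is about -1.07. I'll lift the arm and go above the knob.

```bash
python3 -m creep '{"translation":[[0,0,40],[0,0,80],[10,10,120],[30,40,150],[50,70,170]],"yaw":[0,0,-0.1,-0.2,-0.3],"gripper":[100,100,100,100,100]}' 10
python3 -m creep '{"translation":[[25,33,0],[50,66,0],[75,99,0],[100,132,0],[125,165,0]],"yaw":[-0.1,-0.2,-0.3,-0.4,-0.5],"gripper":[100,100,100,100,100]}'
```

```text
time_s: 0.52
ee_pos: [0.2754, -0.4339, 0.3933]
eef_rot: [3.141, -0.001, 0.121]
force: [0.8, 0.8, -0.0]
grip_width: 0.0639
time_s: 0.93
ee_pos: [0.4005, -0.2679, 0.3933]
eef_rot: [3.141, -0.0, -0.382]
force: [1.0, -0.8, 0.4]
grip_width: 0.0571
```

```bash
python3 -m creep '{"translation":[[25,31,0],[50,62,0],[75,93,0],[100,124,0],[125,155,0]],"yaw":[0,0,0,0,0],"gripper":[100,100,100,100,100]}'
python3 -m creep '{"translation":[[25,31,0],[40,50,0],[50,65,0],[55,70,0],[55,70,0]],"yaw":[0,0,0,0,0],"gripper":[100,100,100,100,100]}'
cat >> h.py <<'E'
from scipy.spatial.transform import Rotation as Ro
def wrist(name):
    from station import ctrl
    o=ctrl.get_obs();c=ctrl.camera("wrist")
    Rt=Ro.from_euler("xyz",o["eef_rot"]).as_matrix();T=np.array(c["tool_from_camera"])
    v,u=np.mgrid[0:420,0:560];d=c["depth"].astype(float)
    P=np.stack([(u-c["cx"])/c["fx"]*d,(v-c["cy"])/c["fy"]*d,d],-1)
    W=(P@T[:3,:3].T+T[:3,3])@Rt.T+o["ee_pos"];W[d<=0]=np.nan
    cv2.imwrite(f"pics/{name}.png",c["pixels"][:,:,::-1]);np.savez(f"{name}.npz",W=W,px=c["pixels"])
    return o,W,c["pixels"].astype(int)
E
python3 - <<'E'
from h import *
o,W,px=wrist("w1");print(o["ee_pos"],o["eef_rot"],o["time_s"])
b=(px.max(-1)<60).astype(np.uint8)
n,l,st,ce=cv2.connectedComponentsWithStats(b)
for i in range(1,n):
    if st[i,4]>200:
        Q=W[l==i];Q=Q[np.isfinite(Q[:,0])];print(ce[i],st[i],np.median(Q,0),Q.min(0),Q.max(0)) if len(Q) else 0
E
```

```text
time_s: 1.35
ee_pos: [0.5263, -0.1109, 0.3931]
eef_rot: [3.141, -0.0, -0.382]
force: [0.0, -0.1, 0.1]
grip_width: 0.0575
time_s: 1.77
ee_pos: [0.5818, -0.0402, 0.3923]
eef_rot: [3.141, 0.001, -0.38]
force: [-0.1, 0.2, 0.2]
grip_width: 0.0571
[ 0.58181236 -0.04015941  0.39232485] [ 3.14082900e+00  1.06314694e-03 -3.80257949e-01] 1.7667
[40.2246696   7.85462555] [ 16   0  46  24 454] [0.93182818 0.19415657 0.07031677] [0.93043605 0.17306019 0.01487748] [0.93398883 0.20429707 0.09994951]
[68.80955441 68.72257926] [   0    0  124  130 4668] [0.83015928 0.17652804 0.05455452] [0.82867244 0.14924729 0.0028822 ] [0.93985557 0.39747264 0.10041108]
[ 6.86725664 25.77286136] [  0  12  17  26 339] [0.87668185 0.18931994 0.15979445] [0.87015535 0.18552496 0.14846551] [0.89328571 0.20329827 0.17167939]
[310.34627832  57.53398058] [292  47  40  19 309] [ 0.72283446 -0.14620882  0.06665949] [ 0.71872236 -0.17173669  0.02013743] [ 0.74820503 -0.12786234  0.11167046]
[19.83690987 71.35622318] [   0   51   56   45 1398] [0.8683427  0.25767147 0.07772502] [0.85425369 0.21701598 0.00556715] [0.88894062 
[... 335 characters left out ...]
66 -0.34877866  0.03398163]
[276.73696682 188.72590837] [ 261  161   32   59 1266] [ 0.59793022 -0.04308061  0.2709034 ] [ 0.56416153 -0.05893261  0.24406202] [ 0.62355335 -0.02471665  0.28270847]
[ 11.50649351 244.73944805] [   0  208   41   67 1232] [0.63513644 0.4782899  0.0401383 ] [5.67265410e-01 4.36498458e-01 5.09987903e-04] [0.70544155 0.49304444 0.12407724]
[274.37261066 352.67330345] [    0   234   560   186 51531] [ 0.60361027 -0.04593616  0.49436097] [ 0.37429577 -0.11796949  0.07009847] [0.6360399  0.32443799 0.51188549]
[341.50376884 368.70226131] [312 355  52  23 796] [ 0.10901713 -0.00330989  0.01334145] [ 0.08005897 -0.06410697 -0.00109658] [0.56305247 0.07175416 0.46639706]
```

View pics/w1.png

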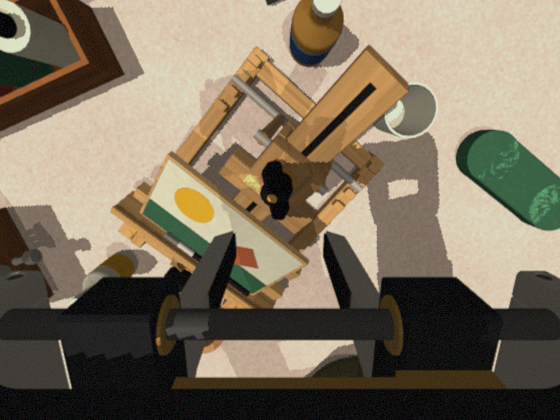

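The wrist view shows the knob bar at (270,212)–(283,167), nearly in line with the jaws' plane, and the fingers' tips at (225,240) and (335,240). The crosspiece lies between the knob and the board. I'll compute these in easel axes.

```bash
python3 - <<'E'
from h import *
z=np.load("w1.npz");W=z["W"];px=z["px"].astype(int)
m=np.zeros((420,560),np.uint8);cv2.fillPoly(m,[np.array([[172,158],[300,264],[262,288],[145,208]])],1)
P=W[(m>0)];P=P[np.isfinite(P[:,0])]
for _ in range(4):
    A=np.c_[P[:,:2],np.ones(len(P))];s=np.linalg.lstsq(A,P[:,2],rcond=None)[0];r=A@s-P[:,2];P=P[abs(r)<max(.004,2*r.std())]
yaw=np.arctan2(s[1],s[0]);print("slope",np.degrees(np.arctan(np.hypot(*s[:2]))),"yaw",yaw,len(P))
a=np.radians(32)
R=np.array([[np.cos(a)*np.cos(yaw),np.cos(a)*np.sin(yaw),np.sin(a)],[-np.sin(yaw),np.cos(yaw),0],[-np.sin(a)*np.cos(yaw),-np.sin(a)*np.sin(yaw),np.cos(a)]])
np.save("R.npy",R)
E_=W@R.T
print("board face w",np.median((P@R.T)[:,2]), "u max", np.percentile((P@R.T)[:,0],[1,99]), np.percentile((P@R.T)[:,1],[1,99]))
b=(px.max(-1)<60)&False;b[155:225,255:297]=(px.max(-1)<60)[155:225,255:297]
K=E_[b];K=K[np.isfinite(K[:,0])]
wt=np.percentile(K[:,2],90);T=K[K[:,2]>wt-.006]
box=cv2.minAreaRect((T[:,:2]*1000).astype(np.float32));print("top of bar w",wt,"box mm",box,len(T))
ev,vec=np.linalg.eigh(np.cov(T[:,:2].T));print("phi",np.arctan2(vec[1,1],vec[0,1]))
C=(np.r_[box[0],0]/1000);C[2]=wt-.008;print("grip pt",C@R, "easel",C)
# clamp front face & profile along a strip next to axis
for v0 in (-.03,.03,.05,-.05):
    S=E_[np.abs(E_[...,1]-(C[1]+v0))<.004]; S=S[(S[:,0]>C[0]-.12)&(S[:,0]<C[0]+.08)]
    print(v0,[(k,round(float(np.median(S[abs(S[:,0]-C[0]-k/1000)<.003,2])-C[2])*1000)) for k in range(-100,60,8) if (abs(S[:,0]-C[0]-k/1000)<.003).sum()>2])
E
```

```text
slope 31.804342218076226 yaw -1.082844742868924 6993
board face w 0.019594542872406025 u max [0.17219264 0.29893437] [0.39890552 0.62220832]
top of bar w 0.0668037710975286 box mm ((406.16253662109375, 505.3343811035156), (58.24301528930664, 27.481433868408203), 55.990779876708984) 831
phi 0.8181316296736219
grip pt [ 0.59323244 -0.0398127   0.26510178] easel [0.40616254 0.50533438 0.05880377]
-0.03 [(-36, -28), (-28, -28), (-20, -28), (-12, -28), (-4, -28), (4, -28), (12, -28), (20, -29)]
0.03 [(-100, -249), (-84, -261), (-76, -264), (-68, -269), (-60, -29), (-52, -29), (-44, -28), (-36, -259), (-28, -262), (-20, -29), (-12, -28), (-4, -29), (4, -29), (12, -29), (20, -31), (28, -330), (36, -335), (44, -339), (52, 124)]
0.05 [(-84, -261), (-76, -265), (-68, -269), (-60, -28), (-52, -29), (-44, -172), (-36, -258), (-28, -38), (-20, -298), (-12, -82), (-4, -74), (4, -315), (12, -319), (20, -324), (28, -329), (36, -334), (44, -339), (52, -343)]
-0.05 [(-60, -28), (-52, -28), (-44, -28), (-36, -28), (-28, -28), (-12, -66), (-4, -71)]
```

```bash
python3 - <<'E'
from h import *
from station import ctrl
R=np.load("R.npy")
c=dict(np.load("top0.npz"));o=ctrl.get_obs();w=ctrl.camera("wrist");T=np.array(w["tool_from_camera"]);Rt=Ro.from_euler("xyz",o["eef_rot"]).as_matrix()
views={"top":(c["pixels"],c,c["R"].T,-c["R"].T@c["t"],(165,195,298,316)),
"wrist":(w["pixels"],w,Rt@T[:3,:3],Rt@T[:3,3]+o["ee_pos"],(152,228,252,300))}
for n,(px,k,Rw,t,(r0,r1,c0,c1)) in views.items():
  for th in (50,70):
    m=np.zeros((420,560),np.uint8);m[r0:r1,c0:c1]=px[r0:r1,c0:c1].max(-1)<th
    nn,l,st,ce=cv2.connectedComponentsWithStats(m);i=1+st[1:,4].argmax()
    v,u=np.nonzero(l==i);d=np.c_[(u-k["cx"])/k["fx"],(v-k["cy"])/k["fy"],np.ones(len(u))]@Rw.T
    nrm=R[2];s=(.0628-t@nrm)/(d@nrm);Q=(t+s[:,None]*d)@R.T
    b=cv2.minAreaRect((Q[:,:2]*1000).astype(np.float32));ev,vec=np.linalg.eigh(np.cov(Q[:,:2].T))
    print(n,th,len(u),b,Q.mean(0),np.arctan(vec[1,1]/vec[0,1]),np.sqrt(ev)*1000)
    if n=="top" or th==70: print(t)
E
```

```text
Traceback (most recent call last):
ValueError: attempt to get argmax of an empty sequence
```

```bash
cat > k.py <<'E'
from h import *
from station import ctrl
R=np.load("R.npy")
c=dict(np.load("top0.npz"));o=ctrl.get_obs();w=ctrl.camera("wrist");T=np.array(w["tool_from_camera"]);Rt=Ro.from_euler("xyz",o["eef_rot"]).as_matrix()
views={"top":(c["pixels"],c,c["R"].T,-c["R"].T@c["t"],(165,195,298,316)),
"wrist":(w["pixels"],w,Rt@T[:3,:3],Rt@T[:3,3]+o["ee_pos"],(152,228,252,300))}
for n,(px,k,Rw,t,(r0,r1,c0,c1)) in views.items():
  for th in (60,75):
    m=np.zeros((420,560),np.uint8);m[r0:r1,c0:c1]=px[r0:r1,c0:c1].max(-1)<th
    nn,l,st,ce=cv2.connectedComponentsWithStats(m);i=1+st[1:,4].argmax()
    v,u=np.nonzero(l==i);d=np.c_[(u-k["cx"])/k["fx"],(v-k["cy"])/k["fy"],np.ones(len(u))]@Rw.T
    nrm=R[2];s=(.0628-t@nrm)/(d@nrm);Q=(t+s[:,None]*d)@R.T
    b=cv2.minAreaRect((Q[:,:2]*1000).astype(np.float32));ev,vec=np.linalg.eigh(np.cov(Q[:,:2].T))
    print(n,th,len(u),b,Q.mean(0).round(4),"phi",np.arctan(vec[1,1]/vec[0,1]),np.sqrt(ev)*1000)
E
python3 k.py
```

```text
top 60 114 ((410.20111083984375, 500.8642272949219), (59.11708450317383, 23.8900089263916), 29.81610107421875) [0.4101 0.4993 0.0628] phi 0.6708190307194745 [ 5.49652285 17.16904821]
top 75 208 ((408.4639892578125, 503.18743896484375), (61.281959533691406, 31.923696517944336), 29.6957950592041) [0.4095 0.5035 0.0628] phi 0.7629396490513075 [ 7.81446854 16.41291622]
wrist 60 1261 ((410.4664306640625, 505.648681640625), (73.22078704833984, 32.56731414794922), 30.242406845092773) [0.414  0.5074 0.0628] phi 0.6597618793067032 [ 8.063987   18.07997905]
wrist 75 1350 ((409.8680419921875, 505.97686767578125), (71.51277160644531, 40.32864761352539), 16.40666961669922) [0.4143 0.507  0.0628] phi 0.6421982047558975 [ 8.64289227 18.17167766]
```

```bash
python3 -m creep '{"translation":[[5,-1,-20],[11,-3,-50],[11,-3,-75],[11,-3,-85],[11,-3,-85]],"yaw":[0.02,0.04,0.05,0.05,0.05],"gripper":[135,135,135,135,135]}' 8
python3 -m creep '{"translation":[[0,0,-8],[0,0,-16],[0,0,-24],[0,0,-32],[0,0,-32]],"yaw":[0,0,0,0,0],"gripper":[135,135,135,135,135]}'
python3 - <<'E'
from h import *
o,W,px=wrist("w2");print(o["ee_pos"],o["eef_rot"],o["force"],o["moment"])
E
```

```text
time_s: 2.33
ee_pos: [0.5909, -0.0458, 0.3064]
eef_rot: [3.14, 0.003, -0.334]
force: [0.0, -0.4, 1.0]
grip_width: 0.0441
time_s: 2.75
ee_pos: [0.5906, -0.0457, 0.2728]
eef_rot: [3.14, 0.005, -0.334]
force: [0.8, 0.1, -0.2]
grip_width: 0.0443
[ 0.59058772 -0.04574417  0.2728459 ] [ 3.13987706  0.00504243 -0.33441801] [ 0.76650883  0.12296703 -0.21268782] [ 0.00918596  0.02680618 -0.01909145]
```

View pics/w2.png

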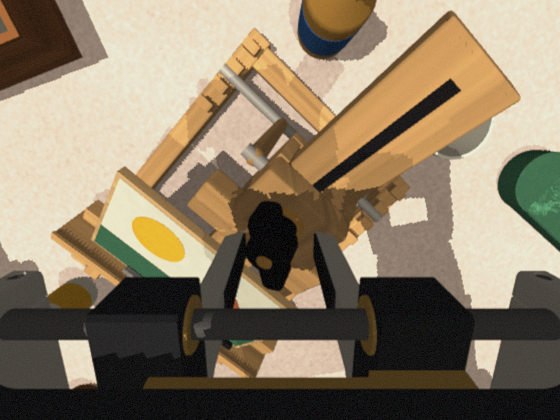

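The knob sits between the fingertips, with its hub at (265,262) and the fingers at 235 and 325. It is about 3 mm nearer the left finger. I'll correct for that and close gently.

```bash
python3 -m creep '{"translation":[[3,3,0],[3,3,0],[3,3,0],[3,3,0],[3,3,0]],"yaw":[0,0,0,0,0],"gripper":[160,190,200,210,220]}' 8
python3 -m creep '{"translation":[[0,0,0],[0,0,0],[0,0,0],[0,0,0],[0,0,0]],"yaw":[0,0,0,0,0],"gripper":[230,230,230,230,230]}' 8
python3 -c "
from station import ctrl;o=ctrl.get_obs();print(o['force'],o['moment'])"
```

```text
time_s: 3.22
ee_pos: [0.5943, -0.0418, 0.2742]
eef_rot: [-3.141, 0.003, -0.334]
force: [4.1, 7.2, -0.2]
grip_width: 0.0244
time_s: 3.63
ee_pos: [0.5944, -0.0416, 0.2742]
eef_rot: [-3.141, 0.003, -0.333]
force: [3.0, 3.9, -2.0]
grip_width: 0.0246
[ 2.95965113  3.88619665 -2.00206213] [ 0.68722531 -0.45777997 -0.01259738]
```

```bash
python3 -m creep '{"translation":[[0,0,0],[0,0,0],[0,0,0],[0,0,0],[0,0,0]],"yaw":[0.08,0.16,0.24,0.32,0.4],"gripper":[240,240,240,240,240]}' 15
python3 -c "
from station import ctrl;o=ctrl.get_obs();print(o['force'],o['moment'])"
python3 -m creep '{"translation":[[0,0,0],[0,0,0],[0,0,0],[0,0,0],[0,0,0]],"yaw":[0.08,0.16,0.24,0.32,0.4],"gripper":[240,240,240,240,240]}' 15
python3 -c "
from station import ctrl;o=ctrl.get_obs();print(o['force'],o['moment'])"
```

```text
time_s: 4.05
ee_pos: [0.5938, -0.0412, 0.2747]
eef_rot: [-3.14, 0.004, 0.07]
force: [-6.0, 6.7, 4.9]
grip_width: 0.0238
[-5.97843299  6.71483035  4.89306769] [ 0.88719373  1.33216483 -0.21470779]
time_s: 4.47
ee_pos: [0.5933, -0.0406, 0.2755]
eef_rot: [-3.139, 0.004, 0.475]
force: [-6.3, 6.7, 5.9]
grip_width: 0.0239
[-6.30372891  6.70371766  5.94540736] [ 1.19257427  1.09156177 -0.233093  ]
```

```bash
python3 -m creep '{"translation":[[0,0,0],[0,0,0],[0,0,0],[0,0,0],[0,0,0]],"yaw":[0.07,0.14,0.21,0.28,0.32],"gripper":[240,240,240,240,240]}' 15
python3 - <<'E'
from h import *
o,W,px=wrist("w3");print(o["force"],o["moment"])
E
```

```text
time_s: 4.88
ee_pos: [0.593, -0.04, 0.2763]
eef_rot: [-3.138, 0.003, 0.799]
force: [-4.3, 7.2, 5.6]
grip_width: 0.0227
[-4.33060184  7.15599341  5.57476101] [ 1.30322115  0.75711559 -0.23841849]
```

View pics/w3.png

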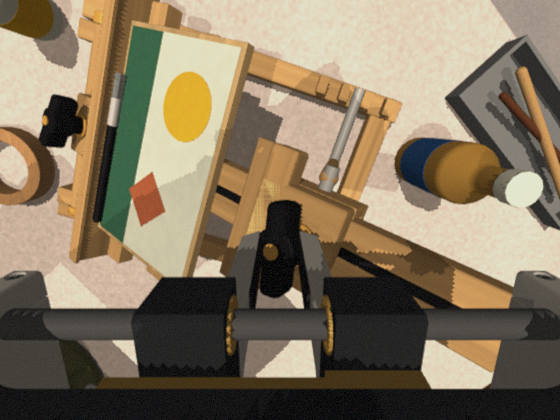

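The bar followed the jaws and now lies across the mast, centred at (275,248). There is a clear gap between the crosspiece and the board's top edge. I'll measure that gap from the w1 cloud.

```bash
python3 - <<'E'
from h import *
R=np.load("R.npy")
for n in ("w1","w3"):
    W=np.load(n+".npz")["W"];E=W@R.T
    s=E[(abs(E[...,2]-.0196)<.004)&(abs(E[...,1]-.505)<.13)&(E[...,0]<.36)]
    f=E[(abs(E[...,2]-.031)<.003)&(abs(E[...,1]-.505)<.055)&(E[...,0]>.28)]
    print(n,"board top u",np.percentile(s[:,0],[98,99,99.8]),"v",np.percentile(s[:,1],[.5,99.5]),"lip u",np.percentile(f[:,0],[.2,1,2]))
E
```

```text
w1 board top u [0.30123429 0.30161979 0.30234086] v [0.38786326 0.62977435] lip u [0.34564363 0.34657583 0.34747043]
w3 board top u [0.30115038 0.30172967 0.30227512] v [0.38771968 0.63007415] lip u [0.34589382 0.34660092 0.34718869]
```

```bash
python3 -m creep '{"translation":[[-4,7.5,-5.3],[-8,15,-10.6],[-12,22.5,-15.9],[-15.9,30,-21.2],[-15.9,30,-21.2]],"yaw":[0,0,0,0,0],"gripper":[240,240,240,240,240]}' 15
python3 -m creep '{"translation":[[-2,3.8,-2.7],[-4,7.5,-5.3],[-4,7.5,-5.3],[-4,7.5,-5.3]],"yaw":[0,0,0,0],"gripper":[240,240,240,240]}' 15
cat > s.py <<'E'
from h import *
from station import ctrl
o=ctrl.get_obs();R=np.load("R.npy");print("easel force",(R@o["force"]).round(1),"easel pos mm",(R@o["ee_pos"]*1000).round(1),"M",o["moment"].round(2))
E
python3 s.py
```

```text
time_s: 5.35
ee_pos: [0.5761, -0.0082, 0.2539]
eef_rot: [-3.136, 0.004, 0.802]
force: [-1.0, 5.3, -1.9]
grip_width: 0.0228
time_s: 5.68
ee_pos: [0.5718, -0.0002, 0.2482]
eef_rot: [-3.134, 0.004, 0.802]
force: [-0.3, 5.3, -0.4]
grip_width: 0.0225
easel force [-4.3  2.2  2.2] easel pos mm [359.  505.   68.4] M [ 0.87 -0.05 -0.14]
```

```bash
for i in 1 2 3; do python3 -m creep '{"translation":[[-0.8,1.5,-1.1],[-0.8,1.5,-1.1],[-0.8,1.5,-1.1]],"yaw":[0,0,0],"gripper":[240,240,240]}' 15 >/dev/null; python3 s.py; done
```

```text
easel force [-1.   2.2  3.2] easel pos mm [357.  505.   68.4] M [ 0.39 -0.26 -0.13]
easel force [1.4 1.2 1.9] easel pos mm [355.2 505.   68.4] M [-0.14 -0.41 -0.13]
easel force [10.1  0.1  2. ] easel pos mm [354.9 505.1  68.5] M [-1.43 -0.85 -0.07]
```

The lip met the board with 10 N of force at u = 354.9 mm, where about 354.8 mm was predicted. I'll tighten while keeping a light press.

```bash
for i in 1 2; do python3 -m creep '{"translation":[[-0.5,0.9,-0.6],[-0.5,0.9,-0.6],[-0.5,0.9,-0.6],[-0.5,0.9,-0.6],[-0.5,0.9,-0.6]],"yaw":[-0.08,-0.16,-0.24,-0.32,-0.4],"gripper":[240,240,240,240,240]}' 15; python3 s.py; done
```

```text
time_s: 6.85
ee_pos: [0.5706, 0.003, 0.2467]
eef_rot: [-3.142, 0.001, 0.397]
force: [3.8, -4.2, 9.4]
grip_width: 0.0226
easel force [9.7 1.4 5. ] easel pos mm [355.3 505.4  68.9] M [-1.13 -0.83  0.26]
time_s: 7.27
ee_pos: [0.5702, 0.0032, 0.2474]
eef_rot: [3.14, -0.001, -0.007]
force: [-4.3, -3.4, 13.5]
grip_width: 0.0223
easel force [ 8.  -5.4 10.9] easel pos mm [355.4 505.2  69.6] M [-0.7   0.68  0.25]
```

```bash
python3 -m creep '{"translation":[[0,0,0],[0,0,0],[0,0,0],[0,0,0],[0,0,0]],"yaw":[-0.07,-0.14,-0.21,-0.28,-0.34],"gripper":[245,245,245,245,245]}' 20; python3 s.py
python3 -m creep '{"translation":[[0,0,0],[0,0,0],[0,0,0]],"yaw":[-0.06,-0.12,-0.12],"gripper":[245,245,245]}' 20; python3 s.py
```

```text
time_s: 7.68
ee_pos: [0.5699, 0.0035, 0.2485]
eef_rot: [3.141, -0.001, -0.35]
force: [-6.6, 4.0, 13.8]
grip_width: 0.0206
easel force [ 1.7 -4.  15.2] easel pos mm [355.6 505.   70.8] M [0.69 1.16 0.35]
time_s: 7.93
ee_pos: [0.5695, 0.004, 0.2492]
eef_rot: [3.141, 0.0, -0.473]
force: [-5.6, 3.0, 9.3]
grip_width: 0.0201
easel force [ 0.4 -3.5 10.6] easel pos mm [355.5 504.9  71.7] M [0.6  1.01 0.47]
```

```bash
python3 -m creep '{"translation":[[0,0,0],[0,0,0],[0,0,0]],"yaw":[-0.06,-0.12,-0.12],"gripper":[245,245,245]}' 20; python3 s.py
python3 - <<'E'
from h import *
o,W,px=wrist("w4")
E
```

```text
time_s: 8.18
ee_pos: [0.5687, 0.0044, 0.2495]
eef_rot: [3.14, 0.002, -0.595]
force: [-6.5, 4.2, 8.1]
grip_width: 0.0215
easel force [-1.4 -3.8 10.4] easel pos mm [355.  504.5  72.4] M [0.56 1.35 0.71]
```

View pics/w4.png

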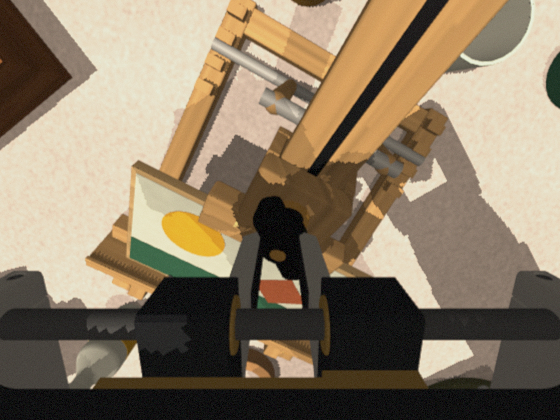

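The moment reached 0.71 N m, well over the knob's own drag, and the bar is cocked in the jaws at (270,235), so the knob is on its tight stop. I'll release, lift off and look.

```bash
python3 -m creep '{"translation":[[0,0,0],[0,0,0],[0,0,0],[0,0,0],[0,0,0]],"yaw":[0,0,0,0,0],"gripper":[130,130,130,130,130]}' 10; python3 s.py
python3 -m creep '{"translation":[[0,0,10],[0,0,25],[0,0,55],[0,0,90],[0,0,120]],"yaw":[0,0,0,0.05,0.1],"gripper":[130,130,130,130,130]}'
python3 -m creep '{"translation":[[0,0,0],[0,0,0],[0,0,0]],"yaw":[0.08,0.15,0.15],"gripper":[130,130,130]}'
python3 - <<'E'
from h import *
R=np.load("R.npy")
o,W,px=wrist("w5");print(o["force"],o["eef_rot"])
E=W@R.T
s=E[(abs(E[...,2]-.0196)<.004)&(abs(E[...,1]-.505)<.13)&(E[...,0]<.30)]
print("board u,v",np.percentile(s[:,0],[1,99.8]),np.percentile(s[:,1],[.5,99.5]))
f=E[(abs(E[...,2]-.031)<.003)&(abs(E[...,1]-.505)<.055)&(E[...,0]>.2)];print("lip u",np.percentile(f[:,0],[.2,1,2]))
E
```

```text
time_s: 8.65
ee_pos: [0.5687, 0.0043, 0.2492]
eef_rot: [3.14, 0.002, -0.593]
force: [-0.4, -0.3, 0.0]
grip_width: 0.0457
easel force [ 0.1 -0.5 -0. ] easel pos mm [354.9 504.3  72.1] M [ 0.1   0.03 -0.08]
time_s: 9.07
ee_pos: [0.5684, 0.0043, 0.3721]
eef_rot: [3.14, 0.001, -0.491]
force: [-1.1, 0.8, -0.1]
grip_width: 0.0459
time_s: 9.32
ee_pos: [0.5684, 0.0043, 0.3732]
eef_rot: [3.141, 0.0, -0.338]
force: [0.3, 0.2, 0.3]
grip_width: 0.0461
[0.30787651 0.21983519 0.27408318] [ 3.14082648e+00  9.16847074e-05 -3.37525440e-01]
board u,v [-0.03115342  0.29958001] [0.38601941 0.62989626]
lip u [0.28896947 0.28994189 0.29067862]
```

View pics/w5.png

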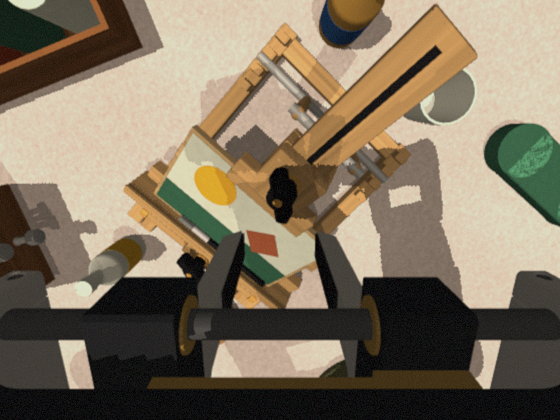

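The lip now overlaps the board's top edge, and the knob bar is at (281,195) at roughly its initial angle. I'll check the knob's angle and compare the top view before and after.

```bash
sed -i 's/(152,228,252,300)/(158,232,258,308)/' k.py; python3 k.py | grep wrist; python3 - <<'E'
from h import *
from station import ctrl
R=np.load("R.npy");a=dict(np.load("top0.npz"));b=ctrl.camera("top")
for n,c in (("before",a),("after",b)):
    E=world(c)@R.T
    s=E[(abs(E[...,2]-.0196)<.005)&(abs(E[...,1]-.505)<.1)&(E[...,0]>.1)&(E[...,0]<.32)];print(n,np.percentile(s[:,0],[2,98]),np.median(s[:,2]))
cv2.imwrite("pics/t2.png",cv2.resize(b["pixels"][125:265,180:380,::-1],None,fx=4,fy=4,interpolation=cv2.INTER_CUBIC))
E
```

```text
wrist 60 1144 ((353.9740905761719, 506.4130859375), (72.90118408203125, 31.688011169433594), 28.72461700439453) [0.3572 0.5079 0.0628] phi 0.6504139959001309 [ 7.78908953 18.14932956]
wrist 75 1209 ((356.2216796875, 507.4343566894531), (77.7762680053711, 32.27073669433594), 28.321304321289062) [0.3576 0.508  0.0628] phi 0.6310612227189671 [ 7.9348428  18.56929861]
before [0.14906713 0.30030237] 0.01983838618487253
after [0.14220388 0.2781189 ] 0.02013469346428036
```

View pics/t2.png

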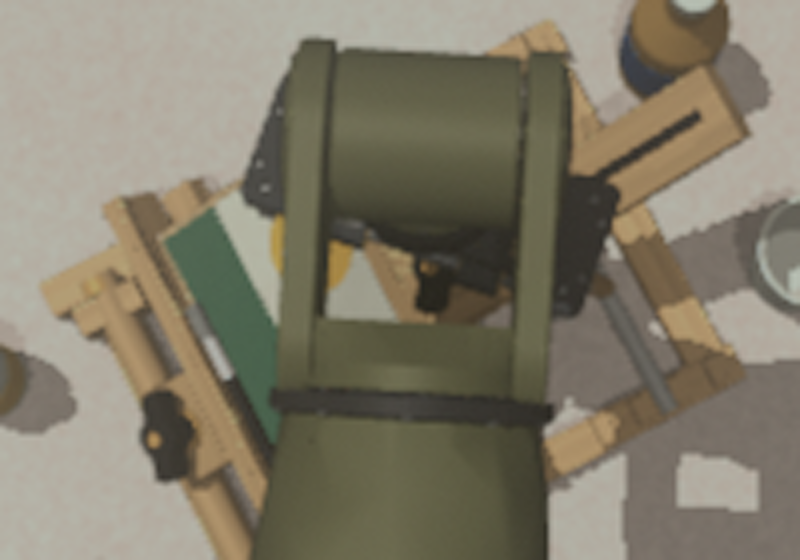

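```bash
python3 -c "
from station import ctrl;o=ctrl.get_obs();print(o['time_s'],o['force']);print(ctrl.hand_in())"
```

```text
9.4667 [-0.05865322  0.28490441  0.5426247 ]
the job is handed in; nothing more can be done
None
```

I loosened the top clamp's knob, slid the clamp down until its lip sat on the board's top edge, and tightened the knob again. The job is handed in at 9.5 s with the arm lifted clear; the result has not been judged yet.

- **Loosening:** I turned the knob about 1.2 rad counterclockwise. I judged this from the gripper's turn and a wrist picture; the knob did not reach its loose stop.
- **Sliding:** The clamp moved about 57 mm down the mast. The lip met the board with about 10 N, where the pictures had predicted it would. I kept pressing with 8–10 N through most of the turn back.
- **Tightening:** I turned the knob clockwise until the moment reached 0.71 N m. That is well above the knob's own 0.25 N m, so I take it to be on its tight stop.

**Last checks:**
- **Clamp and board:** The wrist camera shows the clamp 56.7 mm lower and the board not shifted sideways. By depth, the lip's bearing face is within about 1 mm of the board's top edge, which is the accuracy of the measurement.
- **Knob angle:** The bar's angle reads 0.64 rad against 0.65 at the start. This agrees with tight but cannot by itself confirm the last 0.1 rad; that rests on the moment.
- **Top view:** The arm hid most of the board in the final top picture, so its board-edge numbers were no use. What was visible, including the ledge knob and paint bottle, had not moved.

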